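# Pull the air filter of a drying chamber for inspection

## Task

Slide the clear window of the drying chamber fully shut over the specimen dishes, so that no dust falls on them and the filter flap is uncovered; then lift the blue flap until it stands open by itself, and draw the orange-topped filter cassette straight up out of its bay. Finish while still holding the cassette up for inspection in the gripper: upright, still, clear of the chamber, its lower edge about 3 cm above the window rails, with the window still shut and the flap still open, and leave the dishes in the chamber and the other things on the bench where they are.

Things in the scene. Friction and masses are not known exactly. Their poses are not given: they have to be found in the camera images.
- chamber: bench-top drying chamber, cream steel, fixed, 320 mm (its x) by 520 mm (its y), 199 mm to the tops of the two rails that run along y at x = -154 and 154 mm. Origin: centre of its underside, on the bench. x points from its control panel (robot side) to its louvred back, y along its length, z up. Specimen well in the +y half, filter deck in the -y half; all handles lie on the centreline x = 0
- well (a point): centre of the floor of the specimen well, 120 mm above the bench; well 200 by 200 mm, rim 186 mm high; its wall towards the filter deck stands at the chamber's y = -10 to 0 mm
- bay (a point): centre of the mouth of the filter bay, in the deck, 150 mm above the bench, at the chamber's x = 0, y = -141 mm. The deck is free between x = -146 and 146 mm, y = -248 and -10 mm. The mouth measures 130 mm (x) by 138 mm (y); 65 mm below the deck guides narrow it to a slot 22 mm wide in x, floor 35 mm above the bench
- window (a joint): clear window in an aluminium frame, 290 mm (x) by 240 mm (y), 7 mm thick, underside 190 mm above the bench; slides along the chamber's y with about 2 N of friction and stays where it is left. 0 m = fully shut over the well, against its stop (spans y 5 to 245 mm); grows to 0.235 m as it slides to the chamber's -y, over the flap. Starts 0.16 to 0.235 m open, covering the flap's handle
- window_handle (a point): centre of the black bar handle on the window: round bar 12 mm thick, 90 mm long along the chamber's x, on a post at each end; centre 27 mm above the window's top, 224 mm above the bench, 75 mm to +y of the window's middle
- flap (a joint): blue metal flap 150 mm (x) by 160 mm (y), 4 mm thick, 0.22 kg, over the bay, hinged along its -y edge. 0 rad = shut, flat on the deck; grows as its +y edge is lifted up and over towards the chamber's -y end; 1.57 = upright, stop at 1.92. Nearly free hinge: let go below about 1.4 rad it falls shut, above 1.7 rad it falls back on its stop and rests open
- flap_bar (a point): centre of the flap's steel bar handle: round bar 10 mm thick, 70 mm long along the chamber's x, on a post at each end; 147 mm from the hinge line along the flap, 15 mm inside its free edge, 26 mm above its top face (30 mm above the hinge line's plane); flap shut: 180 mm above the bench and 65 mm from the wall of the well
- flap_hinge (a point): middle of the flap's hinge line, which runs along the chamber's x at its y = -222 mm, 150 mm above the bench
- cassette_centre (a point): centre of the filter cassette, 0.12 to 0.25 kg: an upright plate 18 mm thick (its x), 125 mm wide (its y), 105 mm tall (its z), beige pleats in a cream frame; its top 24 mm is an orange grip rail as thick as the frame. Axes as the chamber's. Stands loose in its slot hidden by the flap, centre 87.5 mm, top 140 mm above the bench; over 85 mm height 56 mm is free beside each face
- dish_a_centre (a point): white ceramic specimen dish, 60 mm across, 22 mm tall, loose on the floor of the specimen well; point half-way up. Leave alone
- dish_b_centre (a point): a second dish of the same kind in the well. Leave alone
- reagent_centre (a point): amber glass bottle with blue cap, 64 mm across, 150 mm tall, on the bench; point half-way up. Leave alone
- beaker_centre (a point): glass beaker, 72 mm across, 95 mm tall, on the bench; point half-way up. Leave alone
- jar_centre (a point): small white jar with red lid, 56 mm across, 70 mm tall, on the bench; point half-way up. Leave alone
- brush_centre (a point): cleaning brush lying on the bench; point near its middle. Leave alone
- coupons_centre (a point): grey tray 150 by 130 by 30 mm with four steel test strips, on the bench; point half-way up. Leave alone

How it is judged:
On the way, in this order (a step that is already met when the one before it is completed fails the run):
1. the window is slid fully shut (within 8 mm) (value of joint window below 0.008 m), for 0.2 s.
2. with the window shut, the flap stands open by itself (1.6 rad or more, the robot not touching it) (value of joint flap above 1.6 rad and value of joint window below 0.012 m and contact force between chamber and the arm below 0.3 N and contact force between chamber and the fingers below 0.3 N), for 0.2 s.
3. the cassette is drawn clear of its slot guides in the gripper (z of cassette_centre in the frame of chamber above 0.15 m and contact force between cassette and the fingers above 1 N), for 0.2 s.
At the end, for the whole second after the job is handed in: The gripper holds the cassette upright (within 0.2 rad) and still, its lower edge at least 10 mm above the window rails (centre 0.262 to 0.40 m above the bench), touching no part of the chamber; the window is within 12 mm of fully shut and the flap stands open (over 1.5 rad) (height (world z) of cassette_centre between 0.262 and 0.4 m and angle between cassette_centre's own z axis and vertical below 0.2 rad and contact force between cassette and the fingers above 1 N and contact force between cassette and chamber below 0.2 N and linear speed of cassette below 0.03 m/s and value of joint window below 0.012 m and value of joint flap above 1.5 rad); the arm keeps its last pose, push and grip.
It fails at once if a specimen dish in the well is shifted by more than 20 mm (distance of any of dish_a_centre, dish_b_centre from where it was at the start of the episode above 0.02 m).
It fails at once if a bystander on the bench is shifted by more than 30 mm or knocked over (distance of any of reagent_centre, beaker_centre, jar_centre, brush_centre, coupons_centre from where it was at the start of the episode above 0.03 m or angle between any of reagent_centre, beaker_centre, jar_centre's own z axis and vertical above 0.5 rad).
It also fails if it takes over 72 s, if anything falls off the work surface, if the arm or the gripper's body presses on something with over 40 N, if the wrist force passes 120 N, or if a joint passes its speed limit or range.

## Robot

A 6-joint arm with a two-finger parallel gripper is mounted at the origin on the work surface. World frame = base frame: x ahead of the robot, y to its left, z up, the work surface at z = 0. Lengths are in m, angles in rad, forces in N, time in s.
With the tool pointing down it reaches from about 0.325 to 0.9 m from the base axis. Payload 6.1 kg.
Tool frame: the origin (TCP) lies midway between the tips of the shut fingers; the grasp point (between the pads) lies 19 mm behind it; z points along the fingers, y is the direction in which the jaws open and shut (so a half turn about z gives the same grasp; the last joint's range is limited). The gripper opens to 87 mm and grips with 3 to 60 N. Pads are 19 mm wide; open, the fingers measure 117 mm over their backs; the gripper's body (75 mm by 190 mm) begins 51 mm behind the grasp point.
Start: joints at [-1.276, 0.22, 1.526, -0, 1.395, -0.126], TCP at [0.255, -0.57, 0.223] pointing down, gripper open.
Joint ranges: [-2.98, 2.98], [-0.91, 2.08], [0.09, 2.57], [-1.24, 4.39], [0.2, 2.65], [-2.68, 2.68]. Speed limits (rad/s): [2.57, 2.57, 3.01, 3.14, 3.14, 3.14].

## Interface

Orientations are given as a rotation vector (axis times angle).
In Python, from station import monitor, vision, workorder, models gives the robot as it stands. The module is installed in compiled form; this text tells all that it offers.
- The arm moves only by the tool carry_out, never from a script. Its argument "increments" is one flat list of numbers, 4 for each row, row after row: the shift along the tool's x, y, z in mm, then the turn about the tool's z in degrees. A call has 1 to 5 rows; each row is the pose to reach, as a shift and turn from the pose commanded when the call began, along the tool's axes at that moment; what a row does not reach only later rows make up. A row lasts 1/10 s, in which the tool goes at most 50 mm and 8.59 degrees, less where a joint would pass 70% of its speed; a pose out of reach is approached as far as the arm can. A call with a gripper value outside its range is refused whole. "hand" is the gripper's target within -1 to 1 (fully open at 1, half-way at 0, shut at -1), set as the call begins (left out, the last holds). The fingers move at their own pace and stop on an object; "squeeze" is the grip in N (left out, the last holds). Time passes only in rows, so rows that repeat a pose let the fingers close. It gives the time, the measured TCP pose, the force and the opening at its end, in the units of the state.
- monitor.get_state(): the state, without advancing time (a new reading comes with each control period).
- vision.read_camera(name): name is "scene" or "side" or "wrist"; returns a dict with "img" (480x640x3 uint8, red, green, blue), "range_z" (480x640 float32, m along the optical axis (not along the pixel's ray), 0 where there is no reading), "vfov" (degrees; the focal length in pixels is half the picture's height over the tangent of half this angle, whatever the lens; pixels are square), "cx", "cy" (the principal point, pixels), "k1" (the pictures are not rectified: a ray, as slopes to the right and down, at radius r is drawn at 1 + k1 r^2 times it, then the intrinsics apply), "R" (3x3) and "t" (3): a world point X has camera coordinates R X + t. Camera axes: x right, y down, z forward; pixel columns grow to the right and rows downward; lengths in m; the calibration is good to about 2 mm. A picture is of the moment at which its call begins.
- workorder.close_job(): hands the job in, once; it reports no verdict.
Trained networks look in the newest picture that a camera, given by its name, has taken for a name from the list of things; names that differ only in an ending like _2 or _b are one class to them, and where a whole thing is asked for, a point or a joint stands for the part that bears it (a point fixed in the world has none). Each returns a list of dicts, best first, with "score" (0 to 1); they miss things now and then, are a little off and sometimes report something else, mostly with a low value. They report only what shows in the picture. A call takes as long as a camera call.
- models.outline_of(camera, thing): "pixels" (480x640 bool, what is visible of it) and "position" ([row, column] in pixels, amid what is visible of it).
- models.tip_of(camera, thing): "position" ([row, column] in pixels: a listed point, or the origin of a listed thing).
The state is a dict: "t": time; "q": joint angles; "joint_velocities": joint speeds; "joint_efforts": joint torques, N m; "tool_pos": TCP position; "eef_rot": TCP orientation; "force": force on the tool from outside, world axes, zero at the start; "moment": the same for the moment, N m; "finger_gap": finger opening in m.
Only numpy, scipy, OpenCV 4.12 (cv2) and the standard library are available. Lean on these libraries where they do the work, as an engineer would, in place of code of your own. Each camera call takes 0.05 s, during which the arm holds its last target.

## Working session

There is one attempt and no reset: what is moved stays moved. The work goes in short steps, Python scripts to look and compute and a tool call to move; the robot and the scene stay as the last step left them, time stands still between calls to the robot, and variables do not carry over. Pictures are saved under pics/ and viewed, and the job is handed in when it is done.

Besides the shell and the picture viewer there is one more tool, called after "Call:" as name(argument=value, ...), one argument or row to a line, values as JSON. carry_out: Moves the arm, as the interface text tells. Its arguments: {"type":"object","properties":{"increments":{"type":"array","items":{"type":"number"}},"hand":{"type":"number"},"squeeze":{"type":"number"}},"required":["increments"]}

```bash
mkdir -p pics; cat > h.py <<'E'
import numpy as np, cv2
from station import monitor, vision, workorder, models
from scipy.spatial.transform import Rotation as Ro
def cam(n,save=None):
    c=vision.read_camera(n)
    if save: cv2.imwrite(f'pics/{save}.png',c['img'][:,:,::-1])
    return c
def K(c):
    f=240/np.tan(np.radians(c['vfov'])/2)
    return np.array([[f,0,c['cx']],[0,f,c['cy']],[0,0,1.]]),np.array([c['k1'],0,0,0,0.])
def ray(c,rc):
    k,d=K(c)
    p=cv2.undistortPoints(np.array([[[rc[1],rc[0]]]],float),k,d)[0,0]
    dirw=c['R'].T@np.array([p[0],p[1],1]); o=-c['R'].T@c['t']
    return o,dirw
def at_z(c,rc,z):
    o,d=ray(c,rc); return o+d*(z-o[2])/d[2]
def at_d(c,rc):
    o,d=ray(c,rc); return o+d*c['range_z'][int(round(rc[0])),int(round(rc[1]))]
def proj(c,X):
    k,d=K(c); X=np.atleast_2d(X).astype(float)
    p,_=cv2.projectPoints(X,cv2.Rodrigues(np.array(c['R'],float))[0],np.array(c['t'],float),k,d); return p[:,0,::-1]
E
python3 - <<'E'
from h import *
s=monitor.get_state(); print(s)
for n in ['scene','side','wrist']:
    c=cam(n,n+'0'); print(n,c['vfov'],c['k1'],-c['R'].T@c['t'],c['R'][2])
E
```

```text
{'t': 0.0, 'q': array([-1.27610133e+00,  2.21220719e-01,  1.52761257e+00, -1.17373294e-05,
        1.39468913e+00, -1.26111971e-01]), 'joint_velocities': array([-0.00077737,  0.00069611,  0.00025033, -0.00109316,  0.00052271,
       -0.00056818]), 'joint_efforts': array([ 2.31879983e-05, -4.94612682e+01, -3.87369668e+01,  7.00062001e-02,
        5.73320466e-02, -1.42205031e-04]), 'tool_pos': array([ 0.25511569, -0.56988447,  0.22143983]), 'eef_rot': array([-3.07043000e+00, -6.55737529e-01,  2.73125022e-04]), 'force': array([-0.00849587, -0.69849855, -0.77198559]), 'moment': array([-0.04587326,  0.05351366,  0.02941401]), 'finger_gap': 0.08710249032163409}
scene 46.90960709533474 0.003646451894226535 [ 1.02258223 -0.6963621   1.53469569] [-0.30533481  0.42897771 -0.85014633]
side 53.52438233621642 -0.050827841870045645 [0.09435112 0.82424598 0.68279541] [ 0.39935163 -0.76943116 -0.49849169]
wrist 68.17905699562803 -0.007378679335380927 [ 0.3155003  -0.54345592  0.38357741] [-0.22232886 -0.09799997 -0.97003396]
```

View pics/scene0.png

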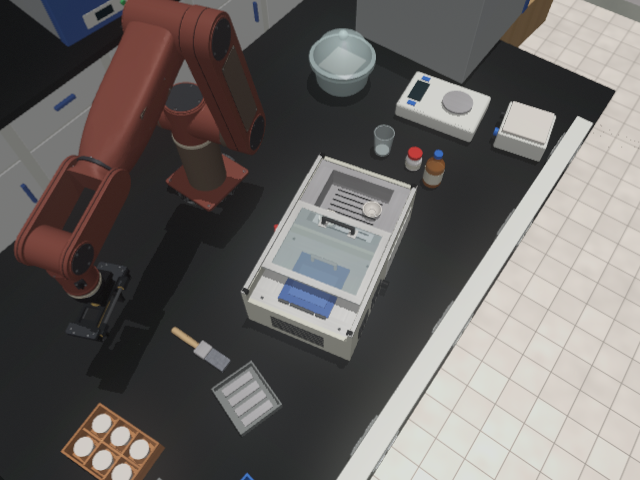

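View pics/side0.png

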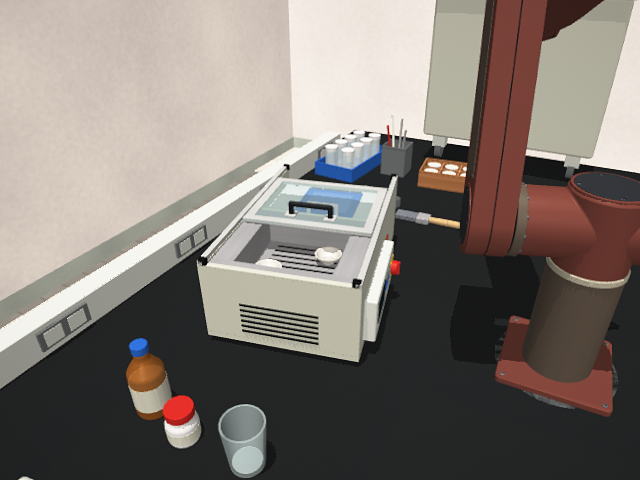

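```bash
python3 - <<'E'
from h import *
Z=dict(window_handle=.224,well=.12,bay=.15,chamber=0,flap_hinge=.15,flap_bar=.18,dish_a_centre=.131,reagent_centre=.075,beaker_centre=.0475,jar_centre=.035,brush_centre=.01,coupons_centre=.015)
for n in ['scene','side']:
    c=cam(n)
    for t,z in Z.items():
        for r in models.tip_of(n,t)[:2]:
            print(n,t,round(r['score'],2),np.round(r['position']),at_z(c,r['position'],z).round(3))
E
```

```text
scene window_handle 0.72 [222. 338.] [ 0.551 -0.002  0.224]
scene well 0.56 [216. 346.] [0.522 0.086 0.12 ]
scene well 0.56 [165. 433.] [0.636 0.414 0.12 ]
scene bay 0.97 [282. 312.] [ 0.582 -0.166  0.15 ]
scene flap_hinge 0.96 [307. 303.] [ 0.606 -0.242  0.15 ]
scene flap_bar 0.28 [155. 413.] [0.579 0.363 0.18 ]
scene reagent_centre 0.75 [164. 432.] [0.62  0.45  0.075]
scene beaker_centre 0.74 [140. 382.] [0.412 0.462 0.048]
scene beaker_centre 0.48 [210. 372.] [0.551 0.192 0.048]
scene jar_centre 0.81 [154. 415.] [0.537 0.484 0.035]
scene jar_centre 0.54 [396. 246.] [ 0.606 -0.5    0.035]
scene brush_centre 0.9 [346. 199.] [ 0.397 -0.466  0.01 ]
scene coupons_centre 0.66 [399. 247.] [ 0.609 -0.502  0.015]
side window_handle 0.63 [204. 312.] [ 0.552 -0.012  0.224]
side well 0.79 [265. 298.] [0.54  0.081 0.12 ]
side flap_hinge 0.53 [375. 147.] [0.568 0.49  0.15 ]
side flap_hinge 0.48 [422. 182.] [0.462 0.531 0.15 ]
side flap_bar 0.43 [264. 296.] [0.499 0.157 0.18 ]
side beaker_centre 0.89 [443. 246.] [0.417 0.459 0.047]
side jar_centre 0.8 [422. 184.] [0.54  0.466 0.035]
side brush_centre 0.68 [221. 428.] [ 0.397 -0.455  0.01 ]
side coupons_centre 0.26 [220. 427.] [ 0.398 -0.451  0.015]
```

```bash
cat >> h.py <<'E'
def cloud(c):
    k,d=K(c); v,u=np.mgrid[0:480,0:640]
    p=cv2.undistortPoints(np.stack([u,v],-1).reshape(-1,1,2).astype(float),k,d)[:,0]
    z=c['range_z'].reshape(-1)
    X=np.c_[p*z[:,None],z]
    W=(X-c['t'])@c['R']; W[z==0]=np.nan
    return W.reshape(480,640,3)
E
python3 - <<'E'
from h import *
c=cam('scene'); W=cloud(c)
P=W.reshape(-1,3)
m=(P[:,2]>.14)&(P[:,2]<.26)&(P[:,0]>.3)&(P[:,0]<.85)&(np.abs(P[:,1])<.42)
print(np.histogram(P[m,2],bins=np.arange(.14,.262,.004)))
for lo,hi in [(.193,.206),(.145,.156),(.182,.190)]:
    mm=m&(P[:,2]>lo)&(P[:,2]<hi); q=P[mm]
    r=cv2.minAreaRect(q[:,:2].astype(np.float32)*1000); print(lo,mm.sum(),r)
im=c['img'].copy()
z=W[...,2]
vis=np.zeros((480,640),np.uint8); vis=np.clip((z-.0)/.26*255,0,255); vis[np.isnan(vis)]=0
crop=vis.astype(np.uint8)[140:370,230:430]; a=cv2.applyColorMap(cv2.resize(crop,None,fx=2.5,fy=2.5,interpolation=0),cv2.COLORMAP_JET)
cv2.imwrite('pics/depth0.png',a)
cv2.imwrite('pics/zoom0.png',cv2.resize(im[140:370,230:430,::-1],None,fx=2.5,fy=2.5,interpolation=cv2.INTER_CUBIC))
E
```

```text
(array([ 297, 1004, 1674, 1136,  397,  140,  112,  107,  114,  218,  733,
       1091, 1251, 3477, 4004, 1109,   98,    9,    4,    8,   30,   56,
         51,    8,    1,    0,    0,    0,    0,    0]), array([0.14 , 0.144, 0.148, 0.152, 0.156, 0.16 , 0.164, 0.168, 0.172,
       0.176, 0.18 , 0.184, 0.188, 0.192, 0.196, 0.2  , 0.204, 0.208,
       0.212, 0.216, 0.22 , 0.224, 0.228, 0.232, 0.236, 0.24 , 0.244,
       0.248, 0.252, 0.256, 0.26 ]))
0.193 8065 ((558.863037109375, -31.792449951171875), (321.4754333496094, 525.6775512695312), 12.605663299560547)
0.145 3647 ((561.8475341796875, -34.54766845703125), (319.29052734375, 520.4469604492188), 12.304731369018555)
0.182 2045 ((559.1026611328125, -30.5250244140625), (321.2452392578125, 525.134765625), 12.682896614074707)
```

View pics/zoom0.png

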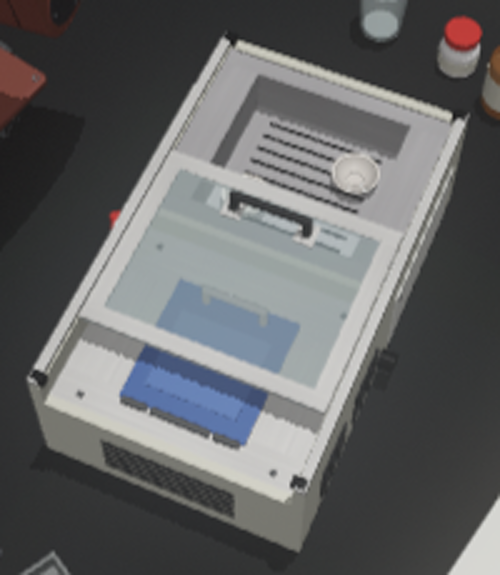

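View pics/depth0.png

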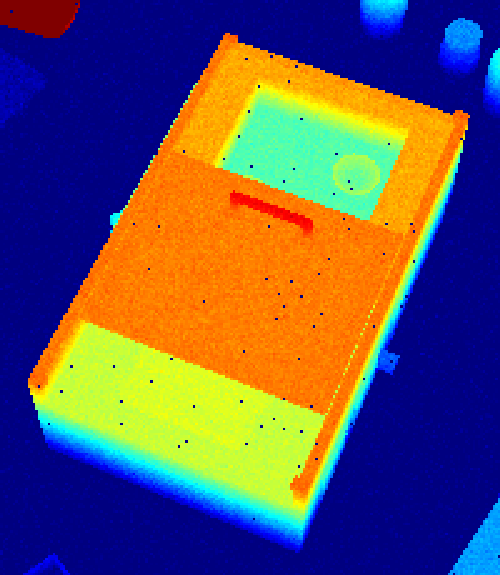

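```bash
cat >> h.py <<'E'
C0=np.array([.559,-.0315,0]); YAW=np.radians(12.5)
def ch(p):
    R=Ro.from_euler('z',YAW).as_matrix(); return np.atleast_2d(p)@R.T+C0
def toch(X):
    R=Ro.from_euler('z',YAW).as_matrix(); return (np.atleast_2d(X)-C0)@R
def overlay(c,pts,name,box=None,col=(0,0,255),sc=2.5):
    im=c['img'][:,:,::-1].copy()
    r0,r1,c0,c1=box or (0,480,0,640)
    im=cv2.resize(im[r0:r1,c0:c1],None,fx=sc,fy=sc,interpolation=cv2.INTER_CUBIC)
    for p in proj(c,pts): cv2.drawMarker(im,(int((p[1]-c0+.5)*sc),int((p[0]-r0+.5)*sc)),col,cv2.MARKER_CROSS,9,1)
    cv2.imwrite(f'pics/{name}.png',im)
E
python3 - <<'E'
from h import *
pts=[]
for x in (-160,160):
  for y in (-260,260): pts+= [(x,y,199)]
pts+=[(-160,-260,0),(160,-260,0)]
pts+=[(x,y,150) for x in(-75,75) for y in (-222,)]
pts+=[(x,0,186) for x in (-100,100)]+[(x,y,186) for x in (-100,100) for y in (200,)]
for x in (-40,40): pts+=[(x,-75,180)]
for n,b in [('scene',(140,370,230,430)),('side',(150,370,190,420))]:
    c=cam(n); overlay(c,ch(np.array(pts)/1000),'ov_'+n,b)
    W=cloud(c).reshape(-1,3); L=toch(W)*1000
    h=(L[:,2]>215)&(L[:,2]<240)&(abs(L[:,0])<60)&(abs(L[:,1])<200)
    q=L[h]; print(n,h.sum(),np.median(q,0),q.min(0),q.max(0), np.polyfit(q[:,0],q[:,1],1))
    for t in ['left','right','front','back']:
        s=(L[:,2]>194)&(L[:,2]<206)
        if t=='left': s&=(abs(L[:,1])<250)&(L[:,0]<-140)&(L[:,0]>-180); print(t,np.percentile(L[s,0],[1,99]))
        if t=='right': s&=(abs(L[:,1])<250)&(L[:,0]>140)&(L[:,0]<180); print(t,np.percentile(L[s,0],[1,99]))
        if t=='front': s&=(L[:,1]<-230)&(abs(L[:,0])<170); print(t,np.percentile(L[s,1],[1,99]))
        if t=='back': s&=(L[:,1]>230)&(abs(L[:,0])<170); print(t,np.percentile(L[s,1],[1,99]))
E
```

```text
scene 153 [  2.14226668  23.6391859  226.94944266] [-48.16882504  17.18058003 215.73342451] [ 50.9502725   34.94573896 234.50340819] [4.37016382e-03 2.40358783e+01]
left [-159.93554327 -140.58905865]
right [140.22048334 160.38096738]
front [-261.39793855 -230.5016568 ]
back [ 231.01539005 1037.04421478]
side 257 [ -1.31710618  31.40215078 226.72864543] [-50.04176872  23.10490997 215.04451903] [ 49.64837894  36.88820946 232.09687334] [2.70708305e-03 3.11954572e+01]
left [-159.97523264 -140.34021764]
right [140.44001788 160.62061171]
front [-2861.4530382   -231.11996233]
back [231.14182935 263.12591078]
```

View pics/ov_scene.png

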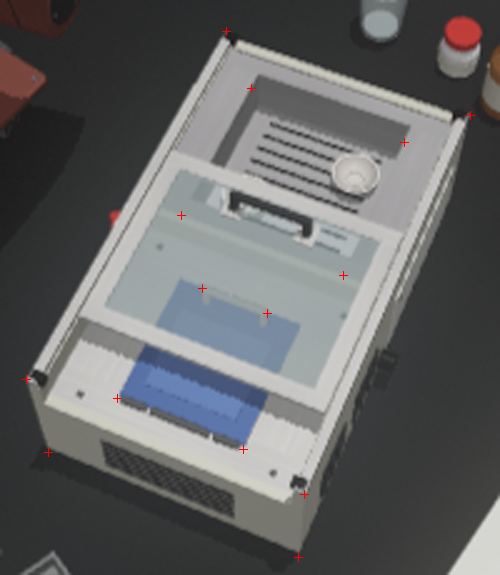

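View pics/ov_side.png

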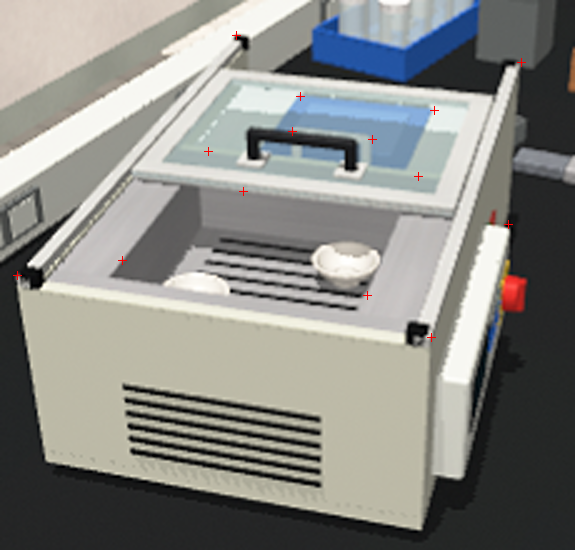

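```bash
cat >> h.py <<'E'
def go(target_ch=None,jaw=None,target_w=None):
    """offset in tool axes (mm) & turn (deg) to reach target; jaw 'y' or 'x' chamber"""
    s=monitor.get_state(); R=Ro.from_rotvec(s['eef_rot']).as_matrix(); p=s['tool_pos']
    X=target_w if target_w is not None else ch(np.array(target_ch)/1000)[0]
    d=R.T@(X-p)*1000
    R2=Ro.from_euler('z',YAW).as_matrix()
    jy=R2[:,1] if jaw!='x' else R2[:,0]
    l=R.T@jy; a=np.degrees(np.arctan2(-l[0],l[1])); a=(a+90)%180-90
    print('t',round(s['t'],2),'tcp ch',(toch(p)[0]*1000).round(1),'q1,q6',s['q'][[0,5]].round(3),'d',d.round(1),'turn',a.round(2),'gap',round(s['finger_gap']*1000,1),'F(ch)',(s['force']@R2).round(1))
E
python3 - <<'E'
from h import *
s=monitor.get_state(); print(Ro.from_rotvec(s['eef_rot']).as_matrix().round(3), s['t'])
go((0,27.5,300),'y'); go((0,27.5,300),'x')
E
```

```text
[[ 0.913  0.409 -0.   ]
 [ 0.409 -0.913  0.   ]
 [-0.    -0.    -1.   ]] 1.6
t 1.6 tcp ch [-413.2 -460.4  222.5] q1,q6 [-1.276 -0.126] d [ 502.9 -394.8  -77.5] turn 11.61 gap 86.9 F(ch) [-0.5  0.   0.4]
t 1.6 tcp ch [-413.2 -460.4  222.5] q1,q6 [-1.276 -0.126] d [ 502.9 -394.8  -77.5] turn -78.39 gap 86.9 F(ch) [-0.5  0.   0.4]
```

Call:
carry_out(
  increments=[0, 0, -45, 0, 20, -16, -80, 4, 56, -44, -80, 8, 94, -74, -80, 11.6, 132, -104, -80, 11.6],
  hand=0.4,
  squeeze=15,
)

```text
t: 2.1
tool_pos: [0.3338, -0.4204, 0.303]
eef_rot: [3.123, 0.338, 0.001]
force: [0.3, -0.3, -0.0]
finger_gap: 0.0623
```

```bash
python3 -c "
from h import *
go((0,27.5,300),'y')"
```

```text
t 2.1 tcp ch [-304.1 -330.9  303. ] q1,q6 [-1.047  0.308] d [ 303.1 -359.2    2.8] turn -0.15 gap 62.3 F(ch) [ 0.2 -0.3 -0. ]
```

Call:
carry_out(
  increments=[30, -36, 0, 0, 60, -72, 0, 0, 90, -108, 0, 0, 120, -144, 0, 0, 150, -180, 0, 0],
)

```text
t: 2.6
tool_pos: [0.4413, -0.2117, 0.3029]
eef_rot: [3.122, 0.342, 0.001]
force: [1.1, -1.2, -1.1]
finger_gap: 0.0609
```

Call:
carry_out(
  increments=[30, -36, 0, 0, 60, -72, 0, 0, 90, -108, 0, 0, 105, -135, 0, 0, 105, -135, 0, 0],
)

```text
t: 3.1
tool_pos: [0.5147, -0.0553, 0.3025]
eef_rot: [-3.121, -0.35, -0.001]
force: [0.2, 0.0, 0.4]
finger_gap: 0.0606
```

```bash
python3 -c "
from h import *
c=cam('wrist','w1');c=cam('side','s1')
for n in ['wrist','side']:
  c=cam(n)
  r=models.tip_of(n,'window_handle')
  if r: print(r[0],toch(at_z(c,r[0]['position'],.224))*1000)
go((0,27.5,300),'y')"
```

```text
{'position': [173.4, 253.4], 'score': 0.79} [[  1.24971954  27.92542529 224.        ]]
{'position': [204.7, 312.3], 'score': 0.57} [[ -3.10056076  23.99040032 224.        ]]
t 3.4 tcp ch [-50.4 -18.1 302.6] q1,q6 [-0.269  1.085] d [ 50.3 -45.7   2.6] turn -0.1 gap 60.8 F(ch) [-0.  -0.1  0. ]
```

View pics/w1.png

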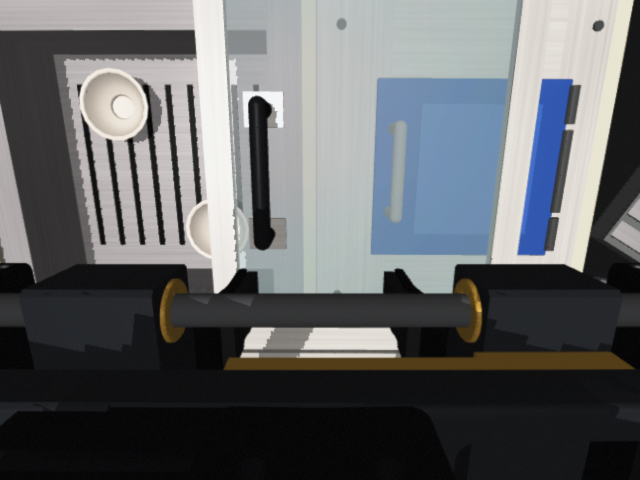

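View pics/s1.png

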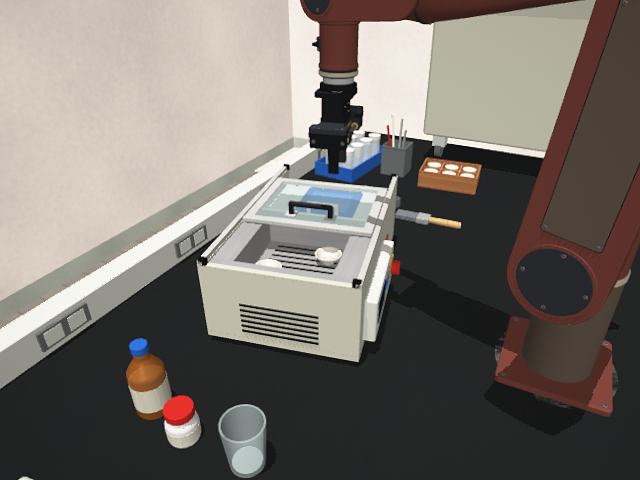

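The wrist view shows the black handle at about (173, 258), parallel to the jaws' axis, and the bar of the flap under the glass at (170, 398). The measured poses agree to within 3 mm.

Call:
carry_out(
  increments=[30, -26, 0, 0, 50, -45.5, 0, 0, 50, -45.5, 30, 0, 50, -45.5, 70, 0, 50, -45.5, 93, 0],
)

```text
t: 3.9
tool_pos: [0.5516, -0.0044, 0.2065]
eef_rot: [-3.122, -0.34, 0.005]
force: [-0.2, 0.1, -0.8]
finger_gap: 0.0612
```

Call:
carry_out(
  increments=[0, 0, 0, 0, 0, 0, 0, 0, 0, 0, 0, 0, 0, 0, 0, 0, 0, 0, 0, 0],
  hand=-1,
)

```text
t: 4.4
tool_pos: [0.5538, -0.0039, 0.2111]
eef_rot: [3.122, 0.342, 0.004]
force: [0.4, -0.3, -0.3]
finger_gap: 0.0287
```

```bash
python3 -c "
from h import *
go((0,200,210),'y')"
```

```text
t 4.4 tcp ch [  0.9  28.1 211.1] q1,q6 [-0.149  1.203] d [  -0.9 -171.9    1. ] turn -0.0 gap 28.7 F(ch) [ 0.3 -0.4 -0.3]
```

Call:
carry_out(
  increments=[0, 0, 0, 0, 0, 0, 0, 0, 0, 0, 0, 0, 0, 0, 0, 0, 0, 0, 0, 0],
)

```text
t: 4.9
tool_pos: [0.5532, -0.0038, 0.2099]
eef_rot: [3.122, 0.342, 0.001]
force: [-0.3, -1.0, 2.5]
finger_gap: 0.0116
```

Call:
carry_out(
  increments=[0, -5, 0, 0, 0, -15, 0, 0, 0, -28, 0, 0, 0, -42, 0, 0, 0, -56, 0, 0],
)

```text
t: 5.4
tool_pos: [0.5406, 0.0525, 0.2099]
eef_rot: [-3.123, -0.343, -0.001]
force: [0.4, -1.8, 3.9]
finger_gap: 0.0112
```

```bash
python3 -c "
from h import *
go((0,200,210),'y')"
```

```text
t 5.4 tcp ch [2.000e-01 8.600e+01 2.099e+02] q1,q6 [-0.048  1.304] d [-2.00e-01 -1.14e+02 -1.00e-01] turn 0.04 gap 11.2 F(ch) [ 0.  -1.8  3.9]
```

Call:
carry_out(
  increments=[0, -18, 0, 0, 0, -38, 0, 0, 0, -58, 0, 0, 0, -78, 0, 0, 0, -95, 0, 0],
)

```text
t: 5.9
tool_pos: [0.5197, 0.1459, 0.2099]
eef_rot: [-3.122, -0.344, -0.001]
force: [1.5, -2.7, 4.8]
finger_gap: 0.0114
```

Call:
carry_out(
  increments=[0, -6, 0, 0, 0, -10, 0, 0, 0, -14, 0, 0, 0, -17, 0, 0, 0, -19, 0, 0],
)

```text
t: 6.4
tool_pos: [0.516, 0.1629, 0.2099]
eef_rot: [3.123, 0.343, 0.0]
force: [-1.0, -2.2, 6.3]
finger_gap: 0.0112
```

```bash
python3 -c "
from h import *
go((0,200,210),'y')"
```

```text
t 6.4 tcp ch [1.000e-01 1.991e+02 2.099e+02] q1,q6 [0.16  1.512] d [-0.1 -0.9 -0.1] turn 0.05 gap 11.2 F(ch) [-1.5 -1.9  6.3]
```

Call:
carry_out(
  increments=[0, -1, 0, 0, 0, -2, 0, 0, 0, -3, 0, 0, 0, -3, 0, 0],
)

```text
t: 6.8
tool_pos: [0.5156, 0.1645, 0.2099]
eef_rot: [3.121, 0.342, 0.001]
force: [-0.3, -5.7, 6.0]
finger_gap: 0.0116
```

```bash
python3 -c "
from h import *
c=cam('scene','sc2')
W=cloud(c).reshape(-1,3); L=toch(W)*1000
go((0,200,210),'y')
im=cv2.resize(c['img'][140:370,230:430,::-1],None,fx=2.5,fy=2.5);cv2.imwrite('pics/sc2z.png',im)"
```

```text
t 6.85 tcp ch [1.000e-01 2.007e+02 2.099e+02] q1,q6 [0.164 1.517] d [-0.1  0.7 -0.1] turn 0.01 gap 11.4 F(ch) [-0.6 -6.4  6.2]
```

View pics/sc2z.png

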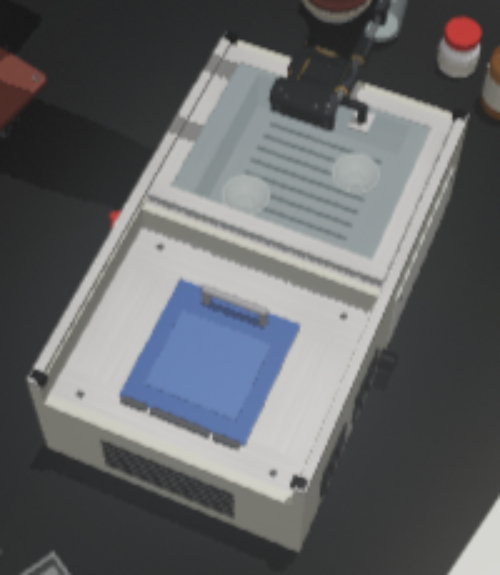

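Window sits against its stop (force rose to 6 N) and the blue flap is uncovered, with its bar at about (300, 235) in the zoom. Releasing.

Call:
carry_out(
  increments=[0, 0, 0, 0, 0, 0, 0, 0, 0, 0, 0, 0, 0, 0, 0, 0, 0, 0, 0, 0],
  hand=0,
)

```text
t: 7.35
tool_pos: [0.5152, 0.1655, 0.2091]
eef_rot: [-3.123, -0.343, 0.001]
force: [0.3, -1.0, -0.9]
finger_gap: 0.0402
```

Call:
carry_out(
  increments=[0, 3, -20, 0, 0, 3, -50, 0, 0, 3, -70, 0, 0, 50, -70, 0, 0, 100, -70, 0],
)

```text
t: 7.85
tool_pos: [0.5377, 0.0681, 0.2808]
eef_rot: [-3.122, -0.349, -0.004]
force: [1.2, 0.5, -0.8]
finger_gap: 0.0433
```

```bash
python3 -c "
from h import *
c=cam('wrist','w3')
for n in ['wrist','scene']:
  c=cam(n)
  for t in ['flap_bar','window_handle']:
    r=models.tip_of(n,t)
    if r: print(n,t,r[0],toch(at_z(c,r[0]['position'],.18 if t=='flap_bar' else .224))*1000)
go((0,-75,280),'y')
c=cam('scene')
W=cloud(c).reshape(-1,3); L=toch(W)*1000
h=(L[:,2]>171)&(L[:,2]<188)&(abs(L[:,0])<50)&(L[:,1]>-100)&(L[:,1]<-40)
q=L[h]; print(h.sum(),np.median(q,0),q.min(0),q.max(0))
"
```

```text
wrist flap_bar {'position': [237.2, 538.0], 'score': 0.73} [[  1.80626086 -74.15994162 180.        ]]
wrist window_handle {'position': [256.4, 153.1], 'score': 0.69} [[  0.56674904 199.93359943 224.        ]]
scene flap_bar {'position': [261.0, 321.7], 'score': 0.68} [[ -2.79793801 -80.29474713 180.        ]]
scene window_handle {'position': [175.6, 361.4], 'score': 0.62} [[ -1.91507436 208.65228593 224.        ]]
t 8.2 tcp ch [1.000e-01 1.026e+02 2.794e+02] q1,q6 [-0.019  1.333] d [ -0.3 177.6  -0.7] turn 0.07 gap 43.6 F(ch) [-0.4 -0.9 -0.2]
97 [  0.76018458 -76.93444169 181.68707693] [-38.1901595  -82.85470244 172.56849072] [ 39.82704989 -69.06323105 187.35423361]
```

View pics/w3.png

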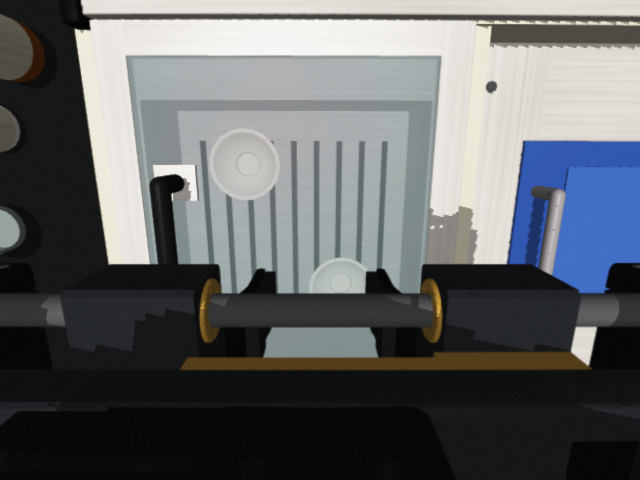

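Call:
carry_out(
  increments=[0, 45, 0, 0, 0, 90, 0, 0, 0, 135, 0, 0, 0, 165, 0, 0, 0, 177.5, 0, 0],
)

```text
t: 8.75
tool_pos: [0.5759, -0.1071, 0.2792]
eef_rot: [3.123, 0.341, -0.001]
force: [0.7, -0.0, 0.7]
finger_gap: 0.0437
```

Call:
carry_out(
  increments=[0, 0, 25, 0, 0, 0, 60, 0, 0, 0, 90, 0, 0, 0, 105, 0, 0, 0, 109, 0],
)

```text
t: 9.25
tool_pos: [0.5745, -0.104, 0.1685]
eef_rot: [-3.121, -0.345, 0.005]
force: [-0.0, 0.4, 0.8]
finger_gap: 0.0436
```

Call:
carry_out(
  increments=[0, 0, 0, 0, 0, 0, 0, 0, 0, 0, 0, 0, 0, 0, 0, 0, 0, 0, 0, 0],
  hand=-1,
  squeeze=10,
)

```text
t: 9.75
tool_pos: [0.5759, -0.105, 0.1714]
eef_rot: [-3.122, -0.342, -0.002]
force: [-1.8, 13.5, 6.2]
finger_gap: 0.0115
```

Call:
carry_out(
  increments=[0, 0, 0, 0, 0, 0, 0, 0, 0, 0, 0, 0],
)

```text
t: 10.05
tool_pos: [0.5757, -0.104, 0.1714]
eef_rot: [-3.12, -0.342, -0.001]
force: [-1.4, 6.4, 4.3]
finger_gap: 0.0096
```

```bash
python3 -c "
from h import *
go((0,-75,170),'y')
c=cam('side','s4');cv2.imwrite('pics/s4z.png',cv2.resize(c['img'][100:340,190:430,::-1],None,fx=2.4,fy=2.4))
th=np.arange(0,1.86,.1)
a=th+np.arctan2(30,147)
for t,x,z in zip(th,-222+150.03*np.cos(a),150+150.03*np.sin(a)): print(round(t,2),'dy',round(x+75,1),'dz',round(z-180,1))
"
```

```text
t 10.05 tcp ch [  0.6 -74.4 171.4] q1,q6 [-0.315  1.036] d [-0.6  0.6  1.4] turn 0.03 gap 9.6 F(ch) [0.  6.5 4.3]
0.0 dy 0.0 dz 0.0
0.1 dy -3.7 dz 14.5
0.2 dy -8.9 dz 28.6
0.3 dy -15.4 dz 42.1
0.4 dy -23.3 dz 54.9
0.5 dy -32.4 dz 66.8
0.6 dy -42.6 dz 77.8
0.7 dy -53.9 dz 87.6
0.8 dy -66.1 dz 96.4
0.9 dy -79.1 dz 103.8
1.0 dy -92.8 dz 109.9
1.1 dy -107.1 dz 114.6
1.2 dy -121.7 dz 117.9
1.3 dy -136.6 dz 119.7
1.4 dy -151.6 dz 120.0
1.5 dy -166.5 dz 118.8
1.6 dy -181.3 dz 116.1
1.7 dy -195.7 dz 111.9
1.8 dy -209.6 dz 106.3
```

View pics/s4z.png

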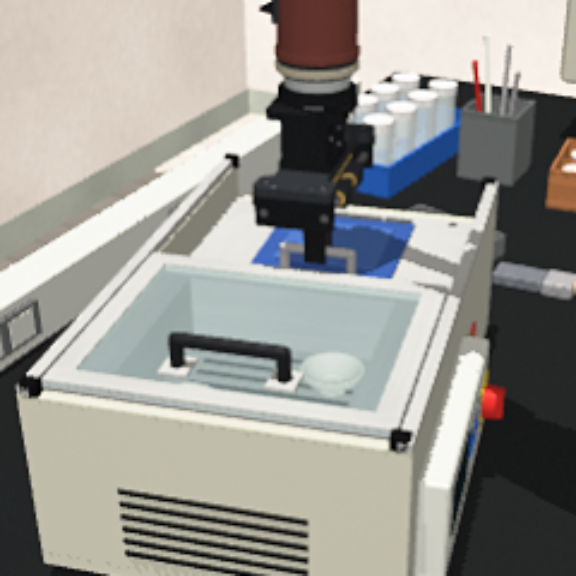

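The jaws hold the flap bar at its middle. Lifting along the arc.

Call:
carry_out(
  increments=[0, -1, -1, 0, 0, 1, -7, 0, 0, 3, -14.5, 0, 0, 5, -21.5, 0, 0, 8, -28.6, 0],
)

```text
t: 10.6
tool_pos: [0.5774, -0.1121, 0.1996]
eef_rot: [-3.12, -0.343, -0.001]
force: [0.9, 5.8, 1.2]
finger_gap: 0.0095
```

```bash
python3 -c "
from h import *
go((0,-83.9,198.6),'y')"
```

```text
t 10.6 tcp ch [  0.6 -82.7 199.6] q1,q6 [-0.327  1.024] d [-0.6  1.2  1. ] turn 0.03 gap 9.5 F(ch) [2.1 5.5 1.2]
```

Call:
carry_out(
  increments=[0, 6, -13.5, 0, 0, 14, -26.3, 0, 0, 23, -38.2, 0, 0, 33, -49.2, 0, 0, 44.5, -59, 0],
)

```text
t: 11.1
tool_pos: [0.5871, -0.1552, 0.2604]
eef_rot: [-3.12, -0.344, -0.002]
force: [-2.1, 6.2, 6.1]
finger_gap: 0.0095
```

```bash
python3 -c "
from h import *
go((0,-128.9,257.6),'y')
c=cam('side','s5');cv2.imwrite('pics/s5z.png',cv2.resize(c['img'][60:300,190:430,::-1],None,fx=2.4,fy=2.4))"
```

```text
t 11.1 tcp ch [   0.7 -126.9  260.4] q1,q6 [-0.39   0.961] d [-0.7  2.   2.8] turn 0.08 gap 9.5 F(ch) [-0.7  6.5  6.1]
```

View pics/s5z.png

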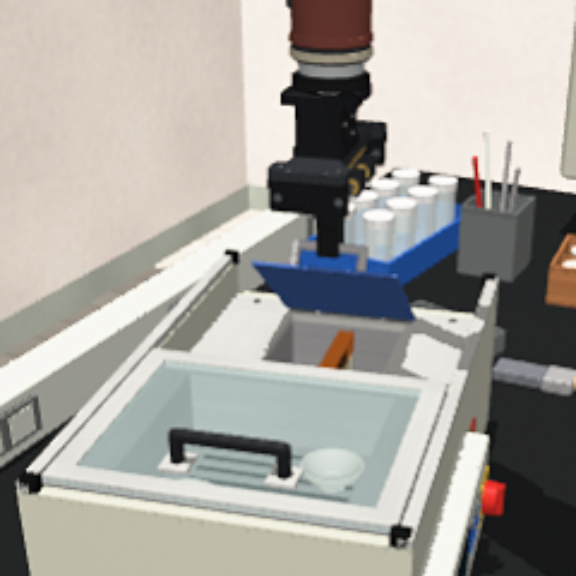

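Call:
carry_out(
  increments=[0, 12, -8.8, 0, 0, 25, -16.2, 0, 0, 38.5, -22.3, 0, 0, 53, -27, 0, 0, 67.5, -30.3, 0],
)

```text
t: 11.65
tool_pos: [0.6023, -0.2241, 0.2896]
eef_rot: [3.122, 0.342, 0.003]
force: [3.0, 2.1, 2.0]
finger_gap: 0.0096
```

Call:
carry_out(
  increments=[0, 15, -1.8, 0, 0, 30, -2.1, 0, 0, 45, -0.9, 0, 0, 59.5, 1.8, 0, 0, 74, 5, 0],
)

```text
t: 12.15
tool_pos: [0.6176, -0.2961, 0.2821]
eef_rot: [-3.122, -0.342, 0.002]
force: [4.5, 2.8, -2.2]
finger_gap: 0.0098
```

```bash
python3 -c "
from h import *
go((0,-270.7,281.9),'y')
c=cam('side','s6');cv2.imwrite('pics/s6z.png',cv2.resize(c['img'][60:300,190:430,::-1],None,fx=2.4,fy=2.4))"
```

```text
t 12.15 tcp ch [-1.000e-01 -2.710e+02  2.821e+02] q1,q6 [-0.562  0.79 ] d [ 0.1 -0.3  0.2] turn -0.0 gap 9.8 F(ch) [ 5.   1.8 -2.2]
```

View pics/s6z.png

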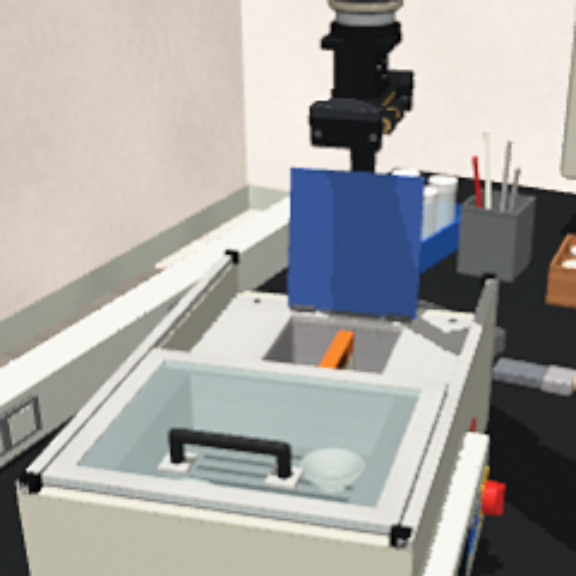

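Flap at about 1.7 rad, still gripped. A bit further, then a narrow release.

Call:
carry_out(
  increments=[0, 7, 2.5, 0, 0, 14, 5.6, 0, 0, 16, 6.5, 0, 0, 16, 6.5, 0],
)

```text
t: 12.6
tool_pos: [0.6206, -0.3109, 0.2761]
eef_rot: [-3.122, -0.342, 0.003]
force: [1.2, 0.7, -1.1]
finger_gap: 0.0096
```

Call:
carry_out(
  increments=[0, 0, 0, 0, 0, 0, 0, 0, 0, 0, 0, 0],
  hand=-0.68,
)

```text
t: 12.9
tool_pos: [0.621, -0.3106, 0.2773]
eef_rot: [3.122, 0.342, -0.0]
force: [0.2, 0.1, -0.3]
finger_gap: 0.0136
```

```bash
python3 -c "
from h import *
go((0,-284.6,276),'y')"
```

```text
t 12.9 tcp ch [ 1.000e-01 -2.859e+02  2.773e+02] q1,q6 [-0.577  0.775] d [-0.1 -1.3  1.3] turn 0.02 gap 13.6 F(ch) [ 0.2  0.  -0.3]
```

Rise slowly, shifting slightly to −y (tool +y) to keep clear of the plate.

Call:
carry_out(
  increments=[0, 0, -6, 0, 0, 0, -13, 0, 0, 0, -22, 0, 0, 0, -40, 0, 0, 0, -70, 0],
)

```text
t: 13.4
tool_pos: [0.6204, -0.3101, 0.3461]
eef_rot: [-3.121, -0.342, 0.004]
force: [0.4, -0.1, -0.7]
finger_gap: 0.0141
```

```bash
python3 -c "
from h import *
go((0,-141,300),'x')
c=cam('side','s7');cv2.imwrite('pics/s7z.png',cv2.resize(c['img'][60:300,190:430,::-1],None,fx=2.4,fy=2.4))
L=toch(cloud(c).reshape(-1,3))*1000
h=(L[:,2]>165)&(L[:,2]<330)&(abs(L[:,0])<60)&(L[:,1]>-300)&(L[:,1]<-180)
q=L[h];p=np.polyfit(q[:,2],q[:,1],1);print(h.sum(),'theta',np.pi/2+np.arctan(-p[0]))
c=cam('scene','sc7');cv2.imwrite('pics/sc7z.png',cv2.resize(c['img'][140:370,230:430,::-1],None,fx=2.5,fy=2.5))
L=toch(cloud(c).reshape(-1,3))*1000
h=(L[:,2]>125)&(L[:,2]<146)&(abs(L[:,0])<30)&(L[:,1]>-205)&(L[:,1]<-80)
q=L[h];print(h.sum(),q.min(0),q.max(0),np.median(q,0))
h&=(L[:,2]>136); q=L[h];print(np.median(q,0),np.polyfit(q[:,1],q[:,0],1))
"
```

```text
t 13.4 tcp ch [  -0.4 -285.3  346.1] q1,q6 [-0.577  0.775] d [   0.5 -144.2   46.5] turn -89.99 gap 14.1 F(ch) [ 0.4 -0.2 -0.7]
2359 theta 1.9154972696670092
298 [  -8.73140898 -203.66747333  125.19159836] [ 10.78643813 -81.08217833 145.58375323] [   2.22708772 -143.90165432  138.36308768]
[   1.45406282 -143.68512785  139.41462732] [-0.00418044  0.77797664]
```

View pics/s7z.png

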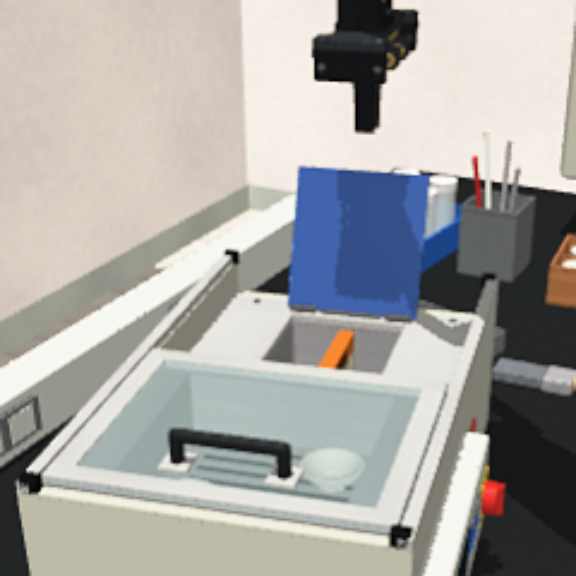

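View pics/sc7z.png

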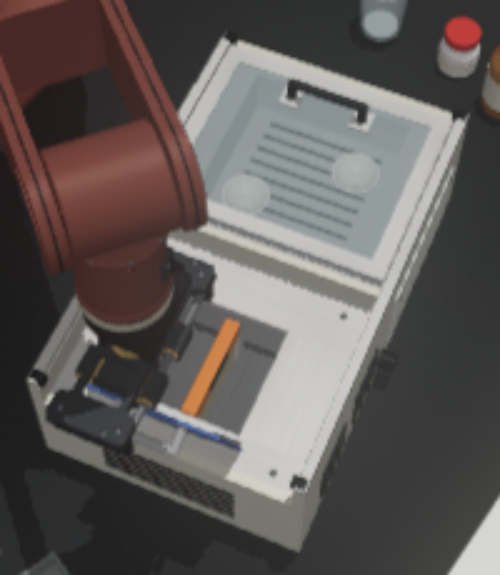

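Call:
carry_out(
  increments=[0, -29, 0, -8, 0, -70, 0, -16, 0, -110, 0, -24, 0, -144, 0, -32, 0, -144, 0, -40],
  hand=0.2,
)

```text
t: 14.0
tool_pos: [0.5896, -0.1659, 0.3483]
eef_rot: [-2.81, -1.403, -0.003]
force: [-0.3, 0.2, 0.6]
finger_gap: 0.0458
```

Call:
carry_out(
  increments=[0, 0, 0, -8.5, 0, 0, 0, -17, 0, 0, 0, -25.5, 0, 0, 0, -34, 0, 0, 0, -42.5],
)

```text
t: 14.5
tool_pos: [0.59, -0.17, 0.3474]
eef_rot: [2.115, 2.323, 0.0]
force: [-0.3, 0.7, 0.1]
finger_gap: 0.0521
```

Call:
carry_out(
  increments=[0, 0, 0, -7.5, 0, 0, 0, -7.5, 0, 0, 0, -7.5],
)

```text
t: 14.8
tool_pos: [0.5899, -0.1701, 0.3472]
eef_rot: [1.97, 2.446, 0.0]
force: [-0.0, -0.1, -0.3]
finger_gap: 0.0523
```

```bash
python3 -c "
from h import *
go((0.5,-142,109),'x')
c=cam('wrist','w8')
L=toch(cloud(c).reshape(-1,3))*1000
h=(L[:,2]>130)&(L[:,2]<146)&(abs(L[:,0])<30)&(L[:,1]>-215)&(L[:,1]<-70)
q=L[h];print(h.sum(),np.percentile(q,[1,50,99],axis=0),np.polyfit(q[:,1],q[:,0],1))
"
```

```text
t 14.8 tcp ch [ 2.000e-01 -1.420e+02  3.472e+02] q1,q6 [-0.409 -0.624] d [0.000e+00 2.000e-01 2.382e+02] turn -0.19 gap 52.3 F(ch) [-0.  -0.  -0.3]
2243 [[ -25.85913057 -210.03763957  131.87157034]
 [   1.10198615 -144.57203181  139.75519624]
 [  24.94953232  -78.60835734  145.04166553]] [-0.00344071  0.36598888]
```

View pics/w8.png

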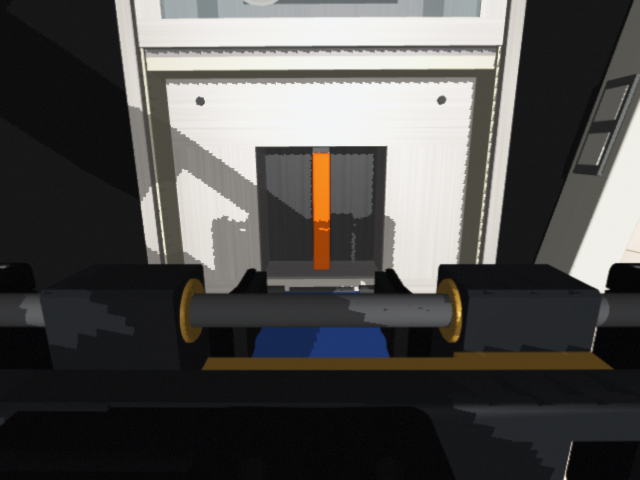

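The orange rail (col 321, rows 152–270) lies centred between the jaws; the flap stays open. Descending.

Call:
carry_out(
  increments=[0, 0, 30, 0, 0, 0, 75, 0, 0, 0, 115, 0, 0, 0, 150, 0, 0, 0, 180, 0],
)

```text
t: 15.35
tool_pos: [0.5891, -0.1697, 0.1647]
eef_rot: [-1.968, -2.446, 0.001]
force: [-0.3, -0.6, 0.6]
finger_gap: 0.0523
```

Call:
carry_out(
  increments=[0, 0, 20, 0, 0, 0, 38, 0, 0, 0, 50, 0, 0, 0, 57, 0, 0, 0, 58, 0],
)

```text
t: 15.85
tool_pos: [0.5896, -0.1699, 0.1084]
eef_rot: [-1.966, -2.449, 0.0]
force: [-0.6, 0.8, 0.0]
finger_gap: 0.0523
```

Call:
carry_out(
  increments=[0, 0, 0, 0, 0, 0, 0, 0, 0, 0, 0, 0, 0, 0, 0, 0, 0, 0, 0, 0],
  hand=-1,
  squeeze=25,
)

```text
t: 16.35
tool_pos: [0.5901, -0.1701, 0.1093]
eef_rot: [1.966, 2.45, 0.0]
force: [-1.0, 0.1, -0.9]
finger_gap: 0.0204
```

Call:
carry_out(
  increments=[0, 0, 0, 0, 0, 0, 0, 0, 0, 0, 0, 0, 0, 0, 0, 0],
)

```text
t: 16.75
tool_pos: [0.5902, -0.1701, 0.1092]
eef_rot: [1.966, 2.45, 0.0]
force: [0.3, 0.4, 1.6]
finger_gap: 0.0179
```

```bash
python3 -c "
from h import *
go((0.5,-142,109),'x')"
```

```text
t 16.75 tcp ch [   0.4 -142.1  109.2] q1,q6 [-0.409 -0.627] d [0.1 0.1 0.2] turn 0.01 gap 17.9 F(ch) [0.3 0.3 1.6]
```

Call:
carry_out(
  increments=[0, 0, -4, 0, 0, 0, -10, 0, 0, 0, -18, 0, 0, 0, -28, 0, 0, 0, -40, 0],
)

```text
t: 17.25
tool_pos: [0.5898, -0.17, 0.1497]
eef_rot: [-1.966, -2.45, 0.0]
force: [0.1, -0.3, -2.4]
finger_gap: 0.0177
```

Call:
carry_out(
  increments=[0, 0, -12, 0, 0, 0, -26, 0, 0, 0, -40, 0, 0, 0, -54, 0, 0, 0, -68, 0],
)

```text
t: 17.75
tool_pos: [0.59, -0.1701, 0.2184]
eef_rot: [1.966, 2.45, 0.0]
force: [-0.1, -0.1, -1.6]
finger_gap: 0.0178
```

Call:
carry_out(
  increments=[0, 0, -14, 0, 0, 0, -28, 0, 0, 0, -42, 0, 0, 0, -56, 0, 0, 0, -66, 0],
)

```text
t: 18.25
tool_pos: [0.5902, -0.1702, 0.2847]
eef_rot: [1.965, 2.449, 0.001]
force: [1.0, 0.4, -1.7]
finger_gap: 0.0171
```

Call:
carry_out(
  increments=[0, 0, -9, 0, 0, 0, -15, 0, 0, 0, -19, 0, 0, 0, -20, 0, 0, 0, -20, 0],
)

```text
t: 18.75
tool_pos: [0.5898, -0.17, 0.3026]
eef_rot: [-1.966, -2.45, 0.0]
force: [0.2, -0.8, -2.6]
finger_gap: 0.0177
```

```bash
python3 -c "
from h import *
go((0.5,-142,303),'x')
for n in ['side','scene']:
  c=cam(n,n+'9'); L=toch(cloud(c).reshape(-1,3))*1000
  h=(L[:,2]>205)&(L[:,2]<345)&(abs(L[:,0])<9.5+3)&(L[:,1]>-215)&(L[:,1]<-70)
  q=L[h]; print(n,h.sum(),np.percentile(q,[0,1,50,99],axis=0).round(1)) if h.sum() else 0
  h=(L[:,2]>215)&(L[:,2]<240)&(abs(L[:,0])<60)&(abs(L[:,1]-200)<40)
  print('handle',np.median(L[h],0))
  h=(L[:,2]>165)&(L[:,2]<300)&(abs(L[:,0])>20)&(abs(L[:,0])<70)&(L[:,1]>-300)&(L[:,1]<-180)
  q=L[h];p=np.polyfit(q[:,2],q[:,1],1);print(h.sum(),'theta',np.pi/2+np.arctan(-p[0]))
"
```

```text
t 18.75 tcp ch [ 1.000e-01 -1.419e+02  3.026e+02] q1,q6 [-0.409 -0.627] d [-0.1  0.4 -0.4] turn 0.01 gap 17.7 F(ch) [-0.  -0.8 -2.6]
side 828 [[ -12.4 -203.8  229.2]
 [ -11.7 -199.   230.9]
 [  -7.4 -100.   283.6]
 [  10.4  -74.3  340.6]]
handle [ -2.93205861 204.64378174 226.9231418 ]
1288 theta 1.9160921159916666
scene 485 [[ -11.9 -206.   223.7]
 [ -10.2 -205.2  228.6]
 [   6.  -180.7  296.3]
 [   9.7 -115.1  337.4]]
handle [  1.34756751 196.53554078 226.57519576]
152 theta 1.95497401922947
```

View pics/side9.png

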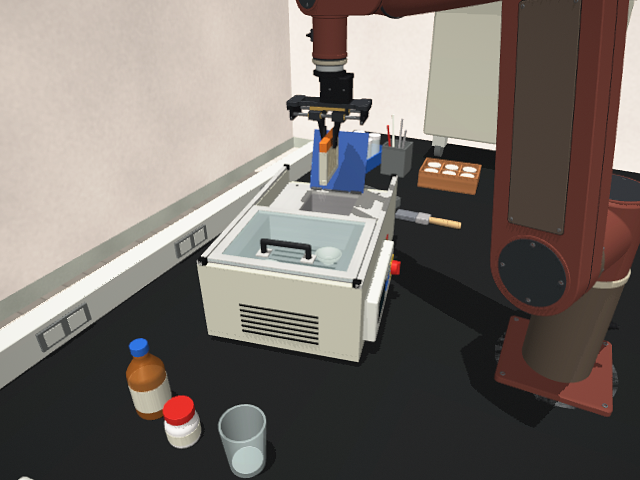

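View pics/scene9.png

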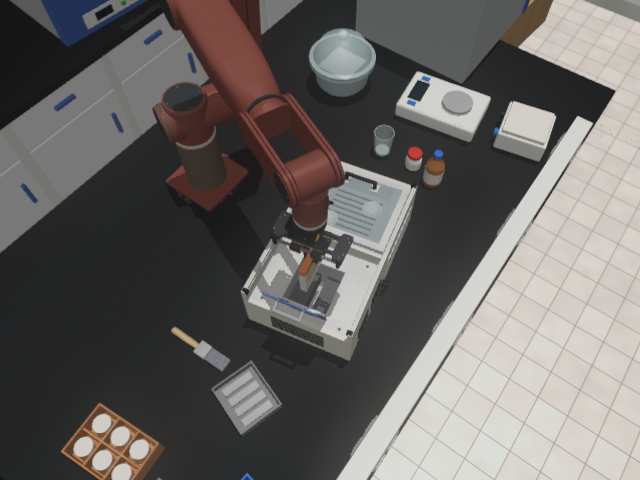

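The cassette hangs upright in the jaws, lower edge at about z = 0.229. The flap is open, the window is shut, and the bench items have not moved.

Call:
carry_out(
  increments=[0, 0, 0, 0, 0, 0, 0, 0, 0, 0, 0, 0, 0, 0, 0, 0],
)

```text
t: 19.25
tool_pos: [0.5899, -0.1701, 0.3029]
eef_rot: [-1.966, -2.45, 0.0]
force: [0.0, -0.4, -1.1]
finger_gap: 0.0179
```

```bash
python3 -c "
from h import *
go((0.5,-142,303),'x'); print(workorder.close_job())"
```

```text
t 19.25 tcp ch [ 2.000e-01 -1.420e+02  3.029e+02] q1,q6 [-0.409 -0.627] d [-0.   0.3 -0.1] turn 0.01 gap 17.9 F(ch) [-0.1 -0.4 -1.1]
the job is handed in; nothing more can be done
None
```

I slid the window shut, lifted the blue flap until it rested open by itself, and drew the cassette straight up. I handed the job in at about 19 s, with the gripper still holding the cassette; the hand-in gives no verdict.

| Check | Last reading |
|---|---|
| Window | Push force rose to about 6 N at the stop. The handle was at chamber y ≈ 200 mm; it should be at 200 when fully shut. |
| Flap | 1.92 rad from the side camera, 1.95 from the scene camera. The stop is at 1.92, so the second value is measurement error. |
| Cassette | Finger opening 17.9 mm on the 18 mm plate. It hung upright with its lower edge about 229 mm above the bench, 3 cm above the rails, and touched nothing in the images. |
| Bench items | Where they were, judged by eye in the final images. |
| Dishes | Looked undisturbed through the window, but I did not measure their shift. |

No check failed. The side and scene cameras differed by about 8 mm on the handle's y (205 and 197 mm), because each sees a different face of the bar. Their mean fits the shut position.

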